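Scrub the flux cups and line up the flux shelf

TASK

Tidy up the flux corner: scrub out the steel flux cups on the bench with the long brush, one after another from the largest to the smallest: in each cup put the brush tip down to the bottom, draw it up to the rim and push it down to the bottom once more. At the end the brush must stand fully home in its holder again, and the cups and the capped flux jar must stand upright in one straight, close row along the middle of the low shelf (on the rubber strip, next to each other with gaps of no more than about 3 cm). There may be two or three cups; do not disturb the air can, the solder spool or the circuit board.

Things in the scene. Friction and masses are not known exactly. Their poses are not given: they have to be found in the camera images.
- brush: long bottle brush, loose, upright in its holder (may lean a few degrees), 70 g, 225 mm long: stiff white bristle head 24 mm diameter from 0 to 75 mm (first 6 mm: 16 mm), solid to the touch; thin steel stem to 140 mm; round black handle 18 mm diameter, 140 to 225 mm. Origin: the bristle tip; z runs from tip to handle end
- holder: black brush holder fixed to the bench: disc foot 84 mm diameter and 10 mm high, carrying an upright tube 80 mm tall (from the bench), outside diameter 38 mm, bore 30 mm, bore floor 12 mm above the bench. Origin: on the tube's axis at the bench; z up. Home: the brush tip on the bore floor
- cup_large: largest of the flux cups: plain open steel cup, straight cylinder, outside diameter 64 mm, 96 mm tall, wall 4 mm, inner floor 5 mm above its underside. Origin: centre of the underside; z is its axis, towards the mouth. Stands loose on the bench, mouth up; mass about 190 g. May be absent (None).
- cup_medium: middle of the flux cups: plain open steel cup, straight cylinder, outside diameter 58 mm, 78 mm tall, wall 4 mm, inner floor 5 mm above its underside. Origin: centre of the underside; z is its axis, towards the mouth. Stands loose on the bench, mouth up; mass about 150 g. May be absent (None).
- cup_small: smallest of the flux cups: plain open steel cup, straight cylinder, outside diameter 52 mm, 60 mm tall, wall 4 mm, inner floor 5 mm above its underside. Origin: centre of the underside; z is its axis, towards the mouth. Stands loose on the bench, mouth up; mass about 110 g. May be absent (None).
- flux_jar: capped flux jar: amber glass cylinder with a black screw cap, 52 mm diameter all the way up, 66 mm tall, closed (not scrubbed), about 140 g, always present. Origin: centre of the underside; z up. Stands loose on the bench among the cups
- shelf_row (a point): middle of the top of the low aluminium bench shelf (a fixed riser 140 mm deep, 400 mm long, open above): on the black rubber strip, 66 mm wide and 380 mm long, 50 mm above the bench, on which the cups and jar are to stand. y runs along the shelf's length (the row), x across its depth (away from the robot), z up
- air_can: bystander: white compressed-air can, 66 mm diameter, 200 mm tall, stands upright; origin at the centre of its underside
- solder_spool: bystander: solder spool, 64 mm diameter, 52 mm tall, lies on its flange; origin at the centre of its underside
- circuit_board: bystander: green circuit board 100 x 140 mm, up to 24 mm high with its parts, lying flat; origin at the centre of its underside
Mind the look-alikes: they are no part of the job. What is shaped like the flux_jar but green or turquoise is not meant.

How it is judged:
On the way, in this order (a step that is already met when the one before it is completed fails the run):
1. the brush tip is down at the bottom inside the largest cup (horizontal distance between brush and cup_large below 0.02 m and z of brush in the frame of cup_large between 0 and 0.022 m), for 0.1 s.
2. the brush tip is drawn up to about the rim of the largest cup (25 mm below it or higher) (horizontal distance between brush and cup_large below 0.02 m and z of brush in the frame of cup_large above 0.071 m), for 0.05 s.
3. the brush tip is down at the bottom of the largest cup a second time (all of step 1), for 0.1 s.
4. the brush tip is down at the bottom inside the middle cup (horizontal distance between brush and cup_medium below 0.02 m and z of brush in the frame of cup_medium between 0 and 0.022 m), for 0.1 s.
5. the brush tip is drawn up to about the rim of the middle cup (25 mm below it or higher) (horizontal distance between brush and cup_medium below 0.02 m and z of brush in the frame of cup_medium above 0.053 m), for 0.05 s.
6. the brush tip is down at the bottom of the middle cup a second time (all of step 4), for 0.1 s.
7. the brush tip is down at the bottom inside the smallest cup (horizontal distance between brush and cup_small below 0.02 m and z of brush in the frame of cup_small between 0 and 0.022 m), for 0.1 s.
8. the brush tip is drawn up to about the rim of the smallest cup (25 mm below it or higher) (horizontal distance between brush and cup_small below 0.02 m and z of brush in the frame of cup_small above 0.035 m), for 0.05 s.
9. the brush tip is down at the bottom of the smallest cup a second time (all of step 7), for 0.1 s.
At the end, for the whole second after the job is handed in: cups and jar upright (0.1 rad) and at rest on the rubber strip, centre within 20 mm of its middle line, neighbours' centres under 105 mm apart, all in one row; brush in its holder, tip within 10 mm of the bore floor and 12 mm of its axis, leaning under 0.15 rad (x of cup_large in the frame of shelf_row between -0.02 and 0.02 m and y of cup_large in the frame of shelf_row between -0.185 and 0.185 m and z of cup_large in the frame of shelf_row between -0.006 and 0.006 m and angle between each of cup_large, cup_medium, cup_small, flux_jar's own z axis and vertical below 0.1 rad and linear speed of each of cup_large, cup_medium, cup_small, flux_jar, brush below 0.02 m/s and x of cup_medium in the frame of shelf_row between -0.02 and 0.02 m and y of cup_medium in the frame of shelf_row between -0.185 and 0.185 m and z of cup_medium in the frame of shelf_row between -0.006 and 0.006 m and x of cup_small in the frame of shelf_row between -0.02 and 0.02 m and y of cup_small in the frame of shelf_row between -0.185 and 0.185 m and z of cup_small in the frame of shelf_row between -0.006 and 0.006 m and x of flux_jar in the frame of shelf_row between -0.02 and 0.02 m and y of flux_jar in the frame of shelf_row between -0.185 and 0.185 m and z of flux_jar in the frame of shelf_row between -0.006 and 0.006 m and (horizontal distance between cup_large and cup_medium below 0.105 m or horizontal distance between cup_large and cup_small below 0.105 m or horizontal distance between cup_large and flux_jar below 0.105 m) and (horizontal distance between cup_medium and cup_large below 0.105 m or horizontal distance between cup_medium and cup_small below 0.105 m or horizontal distance between cup_medium and flux_jar below 0.105 m) and (horizontal distance between any of cup_large, cup_medium and cup_small below 0.105 m or horizontal distance between any of cup_large, cup_medium and flux_jar below 0.105 m) and (horizontal distance between cup_small and cup_large below 0.105 m or horizontal distance between cup_small and cup_medium below 0.105 m or horizontal distance between cup_small and flux_jar below 0.105 m) and (horizontal distance between any of cup_large, cup_small and cup_medium below 0.105 m or horizontal distance between any of cup_large, cup_small and flux_jar below 0.105 m) and (horizontal distance between any of cup_medium, cup_small and cup_large below 0.105 m or horizontal distance between any of cup_medium, cup_small and flux_jar below 0.105 m) and horizontal distance between any of cup_large, cup_medium, cup_small and flux_jar below 0.105 m and horizontal distance between brush and holder below 0.012 m and z of brush in the frame of holder below 0.022 m and angle between brush's own z axis and vertical below 0.15 rad); the robot touches nothing.
It fails at once if the white compressed-air can is pushed more than 25 mm or tipped (distance of air_can from where it was at the start of the episode above 0.025 m or angle between air_can's own z axis and vertical above 0.3 rad).
It fails at once if the solder spool is pushed more than 25 mm or tipped (distance of solder_spool from where it was at the start of the episode above 0.025 m or angle between solder_spool's own z axis and vertical above 0.3 rad).
It fails at once if the circuit board is pushed more than 25 mm or tipped (distance of circuit_board from where it was at the start of the episode above 0.025 m or angle between circuit_board's own z axis and vertical above 0.3 rad).
Of cup_large, cup_medium, cup_small only 2 to 3 are there at a start; the rules pass over those that are not, and their reading is None.
At some moment in a run one of cup_large, cup_medium, cup_small, flux_jar may be knocked a few centimetres aside while the robot is not near it.
It also fails if it takes over 210 s, if anything falls off the work surface, if the arm or the gripper's body presses on something with over 40 N, if the wrist force passes 120 N, or if a joint passes its speed limit or range.

ROBOT

A 6-joint arm with a two-finger parallel gripper is mounted at the origin on the work surface. World frame = base frame: x ahead of the robot, y to its left, z up, the work surface at z = 0. Lengths are in m, angles in rad, forces in N, time in s.
With the tool pointing down it reaches from about 0.25 to 0.725 m from the base axis. Payload 4 kg.
Tool frame: the origin (TCP) lies midway between the tips of the shut fingers; the grasp point (between the pads) lies 19 mm behind it; z points along the fingers, y is the direction in which the jaws open and shut (so a half turn about z gives the same grasp; the last joint's range is limited). The gripper opens to 85 mm and grips with 20 to 120 N. Pads are 22 mm wide; open, the fingers measure 114 mm over their backs; the gripper's body (76 mm by 85 mm) begins 54 mm behind the grasp point. The pads swing forward as they close: fully open they stand 13 mm farther back than shut.
Start: joints at [1.238, 0.241, 0.005, 1.335, 0, 1.571], TCP at [0.163, 0.473, 0.231] pointing down, gripper open.
Joint ranges: [-2.72, 2.72], [-1.05, 1.87], [-1.09, 1.28], [-1.99, 2.15], [-1.42, 1.44], [-3.14, 3.14]. Speed limits (rad/s): [2.79, 2.79, 3.14, 3.14, 3.14, 3.14].

INTERFACE

Orientations are given as a unit quaternion [x, y, z, w].
In Python, from workcell import monitor, cams, order gives the robot as it stands.
- The arm moves only by the tool send_rows, never from a script. Its argument "moves" is a list of rows, each a list of 4 numbers: the shift along the tool's x, y, z as a fraction of full scale, then the turn about the tool's z as a fraction of full scale. A call has 1 to 20 rows; each row shifts and turns the commanded pose from where the row before left it, along the tool's axes as they then stand; what a row does not reach is not made up. Full scale, the value 1, is 100 cm for a shift and 0.1 rad for a turn. A row lasts 1/10 s, in which the tool goes at most 50 mm and 8.59 degrees, less where a joint would pass 70% of its speed; a pose out of reach is approached as far as the arm can. A call with a number of a shift or a turn outside -1 to 1 is refused whole. A call with a gripper value outside its range is refused whole. "claw" is the gripper's target within -1 to 1 (fully open at 1, half-way at 0, shut at -1), set as the call begins (left out, the last holds). The fingers move at their own pace and stop on an object; the grip force is fixed at half the most. Time passes only in rows, so rows that do not move let the fingers close. It gives the time, the measured TCP pose, the force and the opening at its end, in the units of the state.
- monitor.get_obs(): the state, without advancing time (a new reading comes with each control period).
- cams.camera(name): name is "scene" or "top"; returns (picture, depth): 384x512x3 uint8, blue, green, red; 384x512 float32, m along the optical axis (not along the pixel's ray), 0 where there is no reading.
- cams.camera_info(name): a dict with "intrinsics" (3x3 intrinsics, pixels), "distortion" ([k1, k2, p1, p2, k3] as OpenCV has them; the pictures are not rectified), "T" (4x4, takes a point from camera to world coordinates). Camera axes: x right, y up, looking along -z (the intrinsics and any distortion apply to the point x, -y, -z); pixel columns grow to the right and rows downward; lengths in m; the calibration is good to about 2 mm. A picture is of the moment at which its call begins. camera_info takes no time and is no camera call.
- order.job_done(): hands the job in, once; it reports no verdict.
The state is a dict: "clock": time; "joint_pos": joint angles; "joint_vel": joint speeds; "tau": joint torques, N m; "eef_pos": TCP position; "tool_rot": TCP orientation; "ft_force": force on the tool from outside, world axes, zero at the start; "ft_torque": the same for the moment, N m; "grip_width": finger opening in m.
Only numpy, scipy, OpenCV 4.12 (cv2) and the standard library are available. Lean on these libraries where they do the work, as an engineer would, in place of code of your own. Each camera call takes 0.05 s, during which the arm holds its last target.

## Working session

There is one attempt and no reset: what is moved stays moved. The work goes in short steps, Python scripts to look and compute and a tool call to move; the robot and the scene stay as the last step left them, time stands still between calls to the robot, and variables do not carry over. Pictures are saved under pics/ and viewed, and the job is handed in when it is done.

Besides the shell and the picture viewer there is one more tool, called after "Call:" by a JSON object that holds its "fn" and its "kwargs", one argument or row to a line. send_rows: Moves the arm, as the interface text tells. Its arguments: {"type":"object","properties":{"moves":{"type":"array","items":{"type":"array","items":{"type":"number","minimum":-1,"maximum":1}}},"claw":{"type":"number"}},"required":["moves"]}

```bash
ls; mkdir -p pics; python3 - <<'E'
from workcell import monitor, cams
import cv2,numpy as np
print(monitor.get_obs())
for n in("scene","top"):
    p,d=cams.camera(n); cv2.imwrite(f"pics/{n}0.png",p); np.save(f"pics/{n}0.npy",d)
    i=cams.camera_info(n); print(n,{k:np.round(np.array(v),4).tolist() for k,v in i.items()})
E
```

```text
pics
{'clock': 0.0, 'joint_pos': array([ 1.23800998e+00,  2.41402093e-01,  3.73333475e-03,  1.33519730e+00,
       -2.85016918e-05,  1.57078658e+00]), 'joint_vel': array([ 0.00023876, -0.0003033 ,  0.00043533,  0.00017814,  0.0006386 ,
        0.00166283]), 'tau': array([-1.83311764e-03, -3.72320473e+01,  2.52406830e+01,  1.70802284e-02,
       -3.50825949e-04, -4.99912559e-06]), 'eef_pos': array([0.16314231, 0.47197267, 0.23042187]), 'tool_rot': array([ 1.65621512e-01,  9.86188848e-01, -1.02293217e-03, -1.57352062e-04]), 'ft_force': array([ 0.01933499,  0.81613736, -0.72008658]), 'ft_torque': array([-0.03168942, -0.01437237, -0.02269253]), 'grip_width': 0.08534450640216866}
scene {'intrinsics': [[420.1462, 0.0, 254.9007], [0.0, 420.1462, 192.0603], [0.0, 0.0, 1.0]], 'distortion': [0.0074, 0.0, 0.0, 0.0, 0.0], 'T': [[0.8952, -0.3098, 0.3204, 0.8916], [0.4456, 0.6334, -0.6326, -0.7322], [-0.007, 0.7091, 0.7051, 0.8878], [0.0, 0.0, 0.0, 1.0]]}
top {'intrinsics': [[372.2847, 0.0, 253.8869], [0.0, 372.2847, 196.8369], [0.0, 0.0, 1.0]], 'distortion': [-0.0788, 0.0, 0.0, 0.0, 0.0], 'T': [[0.0226, 0.9911, -0.1308, 0.3571], [-0.9993, 0.026, 0.025, 0.0218], [0.0282, 0.1302, 0.9911, 1.1562], [0.0, 0.0, 0.0, 1.0]]}
```

View pics/scene0.png

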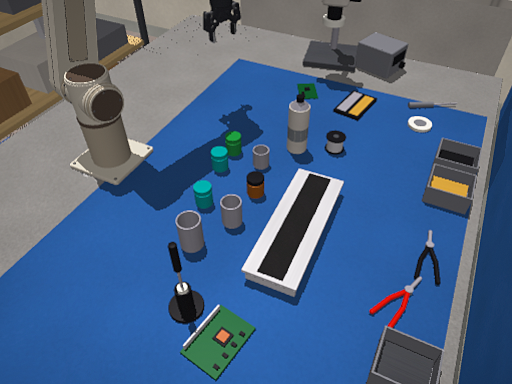

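View pics/top0.png

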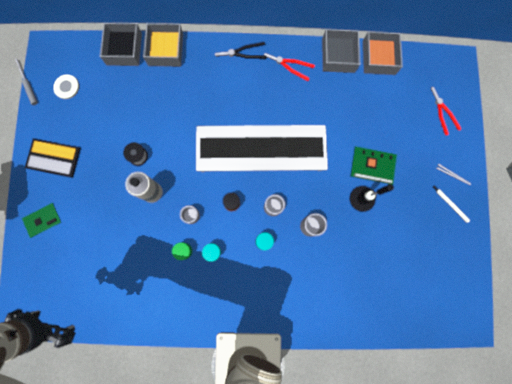

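The scene view shows three steel cups: large at (190,231), medium at (231,211) and small at (261,156). The amber jar with the black cap is at (255,185). The teal and green jars at (203,195), (219,159) and (234,143) are look-alikes and stay put. The brush in its holder is at (183,290). In the top view the cups are at (314,224), (275,204) and (190,214), and the jar at (232,201).

```bash
cat > h.py <<'E'
from workcell import monitor, cams
import cv2,numpy as np
from scipy.optimize import least_squares
from scipy.spatial.transform import Rotation as R
def cloud(n,save=None):
    p,d=cams.camera(n); i=cams.camera_info(n)
    if save: cv2.imwrite(f"pics/{save}.png",p)
    return p,conv(d,i)
def conv(d,i):
    K=np.array(i["intrinsics"],float);D=np.array(i["distortion"],float);T=np.array(i["T"])
    h,w=d.shape; u,v=np.meshgrid(np.arange(w),np.arange(h))
    q=cv2.undistortPoints(np.stack([u,v],-1).reshape(-1,1,2).astype(float),K,D).reshape(h,w,2)
    P=np.stack([q[...,0]*d,-q[...,1]*d,-d],-1)@T[:3,:3].T+T[:3,3]
    P[d<=0]=np.nan
    return P
def proj(n,X):
    i=cams.camera_info(n);T=np.array(i["T"]);X=np.atleast_2d(X)
    c=(X-T[:3,3])@T[:3,:3]; c=c*[1,-1,-1]
    return cv2.projectPoints(c.reshape(-1,1,3),np.zeros(3),np.zeros(3),np.array(i["intrinsics"],float),np.array(i["distortion"],float))[0].reshape(-1,2)
def circ(xy,r=None):
    m=xy.mean(0)
    if r: f=lambda p:np.hypot(*(xy-p[:2]).T)-r; s=least_squares(f,m,loss='soft_l1',f_scale=.002)
    else: f=lambda p:np.hypot(*(xy-p[:2]).T)-p[2]; s=least_squares(f,[*m,.03],loss='soft_l1',f_scale=.002)
    return s.x,np.abs(f(s.x)).mean()
E
cat > m0.py <<'E'
from h import *
CL={}
for n in("scene","top"):
    CL[n]=conv(np.load(f"pics/{n}0.npy"),cams.camera_info(n))
px={"scene":dict(L=(190,231),M=(231,211),S=(261,156),J=(255,185),can=(297,130),spool=(336,143),hold=(183,300),brush=(175,258)),
"top":dict(L=(314,224),M=(275,204),S=(190,214),J=(232,201),hold=(362,198),spool=(135,153),can=(140,183))}
H=dict(L=.096,M=.078,S=.060,J=.066)
RR=dict(L=.030,M=.027,S=.024,J=.026)
for n in CL:
    for k,(u,v) in px[n].items():
        P=CL[n][v-35:v+36,u-35:u+36].reshape(-1,3)
        c=CL[n][v-3:v+4,u-3:u+4].reshape(-1,3); c0=np.nanmedian(c,0)
        P=P[np.isfinite(P[:,2])&(np.hypot(*(P[:,:2]-c0[:2]).T)<.055)&(P[:,2]>.006)]
        o=f"{n} {k} c0={c0.round(3)} n={len(P)} zmax={np.percentile(P[:,2],98):.3f}"
        if k in H:
            t=P[np.abs(P[:,2]-H[k])<.006]
            if len(t)>8:
                if k!='J':
                    x,e=circ(t[:,:2],RR[k]); x2,e2=circ(t[:,:2]); o+=f" rim n={len(t)} {x.round(4)} e={e:.4f} free {x2.round(4)}"
                else:
                    b=(t[:,:2].min(0)+t[:,:2].max(0))/2;o+=f" mean {t[:,:2].mean(0).round(4)} mid {b.round(4)}"
        print(o)
E
python3 m0.py
```

```text
scene L c0=[ 0.444 -0.206  0.087] n=680 zmax=0.096 rim n=99 [ 0.4234 -0.1851] e=0.0012 free [ 0.4237 -0.1853  0.0296]
scene M c0=[ 0.494 -0.089  0.068] n=619 zmax=0.078 rim n=105 [ 0.4804 -0.0678] e=0.0013 free [ 0.4804 -0.0678  0.0266]
scene S c0=[0.457 0.167 0.047] n=345 zmax=0.060 rim n=67 [0.447  0.1843] e=0.0015 free [0.447  0.1843 0.0237]
scene J c0=[0.502 0.04  0.056] n=421 zmax=0.068 mean [0.4902 0.0592] mid [0.4894 0.0607]
scene can c0=[0.528 0.281 0.098] n=1076 zmax=0.198
scene spool c0=[0.643 0.339 0.048] n=335 zmax=0.054
scene hold c0=[ 0.525 -0.365  0.062] n=1143 zmax=0.171
scene brush c0=[ 0.52  -0.355  0.201] n=488 zmax=0.237
top L c0=[ 0.429 -0.196  0.005] n=374 zmax=0.099 rim n=102 [ 0.4231 -0.1822] e=0.0012 free [ 0.4231 -0.1822  0.0299]
top M c0=[ 0.488 -0.073  0.005] n=250 zmax=0.080 rim n=80 [ 0.4804 -0.065 ] e=0.0010 free [ 0.4804 -0.065   0.0268]
top S c0=[0.45  0.189 0.005] n=190 zmax=0.063 rim n=75 [0.4466 0.1849] e=0.0011 free [0.4466 0.1849 0.024 ]
top J c0=[0.487 0.058 0.067] n=278 zmax=0.070 mean [0.4894 0.0632] mid [0.4899 0.0631]
top hold c0=[ 0.508 -0.334  0.049] n=652 zmax=0.237
top spool c0=[0.628 0.358 0.051] n=377 zmax=0.056
top can c0=[0.514 0.3   0.181] n=755 zmax=0.201
```

```bash
python3 - <<'E'
from h import *
i=cams.camera_info("top")
P=conv(np.load("pics/top0.npy"),i)
for y,x in((145,263),(125,200),(260,400),(169,325)): print((x,y),P[y,x].round(3))
# shelf strip: dark pixels at z~.05
im=cv2.imread("pics/top0.png")
for n in("top","scene"):
    im=cv2.imread(f"pics/{n}0.png");P=conv(np.load(f"pics/{n}0.npy"),cams.camera_info(n))
    z=P[...,2];sh=(np.abs(z-.05)<.006)
    cc,lab,st,ce=cv2.connectedComponentsWithStats(sh.astype(np.uint8))
    k=1+np.argmax(st[1:,4]);m=lab==k
    pts=P[m][:,:2];print(n,"shelf",st[k],cv2.minAreaRect(pts.astype(np.float32)),np.median(P[m][:,2]))
    m2=m&(im.max(-1)<70);pts=P[m2][:,:2];print(" strip",cv2.minAreaRect(pts.astype(np.float32)),m2.sum(),np.median(P[m2][:,2]))
im=cv2.imread("pics/top0.png");c=im[160:220,330:420];cv2.imwrite("pics/c1.png",cv2.resize(c,None,fx=6,fy=6,interpolation=2))
im=cv2.imread("pics/scene0.png");c=im[225:330,130:230];cv2.imwrite("pics/c2.png",cv2.resize(c,None,fx=5,fy=5,interpolation=2))
# holder/brush
for n in("top","scene"):
    P=conv(np.load(f"pics/{n}0.npy"),cams.camera_info(n))
    u,v=dict(top=(372,193),scene=(183,280))[n]
    Q=P[v-45:v+46,u-40:u+41].reshape(-1,3);Q=Q[np.isfinite(Q[:,2])]
    Q=Q[np.hypot(*(Q[:,:2]-[.37,-.315]).T)<.12]
    for a in np.arange(.01,.25,.012):
        s=Q[np.abs(Q[:,2]-a)<.006]
        if len(s): print(n,round(a,3),len(s),np.median(s,0).round(4),s.min(0).round(3)[:2],s.max(0).round(3)[:2])
E
```

```text
(263, 145) [ 0.664 -0.03   0.05 ]
(200, 125) [0.737 0.171 0.005]
(400, 260) [ 0.321 -0.473 -0.004]
(325, 169) [ 0.596 -0.223  0.042]
top shelf [ 197  126  130   45 5546] ((0.6572238802909851, -0.026947736740112305), (0.13847795128822327, 0.39774176478385925), 2.0886964797973633) 0.04892399477162246
 strip ((0.6579445004463196, -0.02668432891368866), (0.05880657210946083, 0.37168800830841064), 1.8357340097427368) 2191 0.05002393299971364
scene shelf [ 241  169  102  122 6105] ((0.6579555869102478, -0.027741149067878723), (0.14058227837085724, 0.4037242829799652), 2.0512795448303223) 0.04811992891287875
 strip ((0.6584242582321167, -0.024741098284721375), (0.0647219866514206, 0.381479948759079), 2.1099817752838135) 2627 0.04925701595556964
top 0.01 167 [ 0.4541 -0.3381  0.0054] [ 0.388 -0.426] [ 0.488 -0.253]
scene 0.01 75 [ 0.4598 -0.3456  0.0083] [ 0.316 -0.401] [ 0.484 -0.21 ]
scene 0.022 26 [ 0.4225 -0.2147  0.0222] [ 0.404 -0.217] [ 0.435 -0.21 ]
scene 0.034 21 [ 0.4217 -0.2143  0.0348] [ 0.405 -0.217] [ 0.432 -0.21 ]
scene 0.046 24 [ 0.4239 -0.215   0.0462] [ 0.405 -0.217] [ 0.435 -0.21 ]
scene 0.058 24 [ 0.4234 -0.2149  0.0574] [ 0.407 -0.217] [ 0.434 -0.211]
scene 0.07 12 [ 0.4254 -0.2144  0.0677] [ 0.417 -0.216] [ 0.433 -0.212]
```

```bash
python3 - <<'E'
from h import *
for n in("top","scene"):
    P=conv(np.load(f"pics/{n}0.npy"),cams.camera_info(n)).reshape(-1,3)
    Q=P[np.isfinite(P[:,2])];Q=Q[np.hypot(*(Q[:,:2]-[.51,-.34]).T)<.06]
    for a in np.arange(.012,.25,.012):
        s=Q[np.abs(Q[:,2]-a)<.006]
        if len(s): print(n,round(a,3),len(s),np.median(s,0).round(4),s.min(0).round(3)[:2],s.max(0).round(3)[:2])
    t=Q[np.abs(Q[:,2]-.08)<.004];print('tube rim',len(t),circ(t[:,:2]),circ(t[:,:2],.017))
    t=Q[np.abs(Q[:,2]-.010)<.0025];print('foot',cv2.minEnclosingCircle(t[:,:2].astype(np.float32)))
P=conv(np.load(f"pics/top0.npy"),cams.camera_info("top"))
for k,(u,v) in dict(t1=(265,241),t2=(211,252),g=(180,251)).items():
    print(k,np.nanmedian(P[v-4:v+5,u-4:u+5].reshape(-1,3),0).round(3))
# height map
m=np.zeros((560,800,3),np.uint8)
P=P.reshape(-1,3)
E
```

```text
top 0.012 343 [ 0.5054 -0.3375  0.0101] [ 0.457 -0.39 ] [ 0.555 -0.309]
top 0.024 14 [ 0.502  -0.3381  0.0253] [ 0.496 -0.355] [ 0.52  -0.332]
top 0.036 15 [ 0.5101 -0.3351  0.0368] [ 0.496 -0.351] [ 0.526 -0.332]
top 0.048 17 [ 0.5054 -0.3365  0.0478] [ 0.496 -0.361] [ 0.527 -0.332]
top 0.06 23 [ 0.5096 -0.3376  0.0612] [ 0.495 -0.359] [ 0.53  -0.332]
top 0.072 35 [ 0.5085 -0.341   0.0747] [ 0.496 -0.366] [ 0.532 -0.332]
top 0.084 74 [ 0.5128 -0.3471  0.0832] [ 0.495 -0.366] [ 0.532 -0.334]
top 0.096 4 [ 0.5131 -0.3467  0.0976] [ 0.511 -0.349] [ 0.517 -0.346]
top 0.108 4 [ 0.513  -0.3469  0.1063] [ 0.512 -0.347] [ 0.516 -0.345]
top 0.12 3 [ 0.5132 -0.346   0.1198] [ 0.511 -0.348] [ 0.514 -0.345]
top 0.132 4 [ 0.5134 -0.346   0.1337] [ 0.512 -0.348] [ 0.516 -0.345]
top 0.156 8 [ 0.5101 -0.3426  0.1577] [ 0.506 -0.353] [ 0.519 -0.34 ]
top 0.168 11 [ 0.5127 -0.3414  0.1698] [ 0.506 -0.346] [ 0.523 -0.34 ]
top 0.18 12 [ 0.5105 -0.342   0.18  ] [ 0.506 -0.349] [ 0.519 -0.34 ]
top 0.192 11 [ 0.5095 -0.3429  0.1918] [ 0.506 -0.351] [ 0.52 -0.34]
top 0.204 12 [ 0.5126 -0.3419  0.201 ] [ 0.5
[... 1539 characters left out ...]
.508 -0.359] [ 0.523 -0.346]
scene 0.192 32 [ 0.5194 -0.3563  0.1906] [ 0.51 -0.36] [ 0.524 -0.346]
scene 0.204 33 [ 0.5194 -0.3562  0.2041] [ 0.509 -0.361] [ 0.522 -0.347]
scene 0.216 31 [ 0.5183 -0.3568  0.2162] [ 0.509 -0.36 ] [ 0.523 -0.346]
scene 0.228 35 [ 0.5197 -0.3564  0.2282] [ 0.509 -0.36 ] [ 0.523 -0.342]
scene 0.24 50 [ 0.5153 -0.3513  0.2361] [ 0.506 -0.359] [ 0.522 -0.343]
tube rim 103 (array([ 0.51346189, -0.34990135,  0.01643831]), np.float64(0.0023630700244109313)) (array([ 0.51326255, -0.34975045]), np.float64(0.0023746986587016685))
foot ((0.5139474272727966, -0.35068824887275696), 0.04247905686497688)
t1 [ 0.372 -0.041  0.066]
t2 [0.337 0.115 0.066]
g [0.337 0.205 0.066]
```

View pics/c1.png

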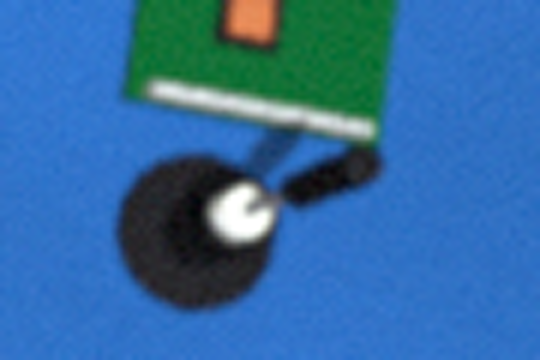

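View pics/c2.png

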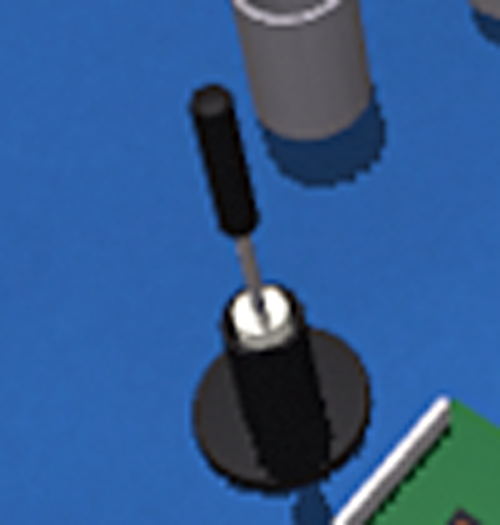

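The brush stands nearly upright. Its holder axis is at about (0.514, -0.350). I go up and across, then turn the jaws to world x.

Call:
{"fn": "send_rows", "kwargs": {
  "moves": [
    [0,0,-0.04,0],
    [0,0,-0.04,0],
    [-0.0315,-0.0307,0,0],
    [-0.0315,-0.0307,0,0],
    [-0.0315,-0.0307,0,0],
    [-0.0315,-0.0307,0,0],
    [-0.0315,-0.0307,0,0],
    [-0.0315,-0.0307,0,0],
    [-0.0315,-0.0307,0,0],
    [-0.0315,-0.0307,0,0],
    [-0.0315,-0.0307,0,0],
    [-0.0315,-0.0307,0,0],
    [-0.0315,-0.0307,0,0],
    [-0.0315,-0.0307,0,0],
    [0,0,0,1],
    [0,0,0,1],
    [0,0,0,1],
    [0,0,0,1]
  ],
  "claw": 1
}}

```text
clock: 1.9
eef_pos: [0.4, 0.0006, 0.3108]
tool_rot: [0.361, 0.933, -0.0, -0.001]
ft_force: [0.7, -0.7, -0.1]
grip_width: 0.0855
```

Call:
{"fn": "send_rows", "kwargs": {
  "moves": [
    [0,0,0,1],
    [0,0,0,1],
    [0,0,0,1],
    [0,0,0,1],
    [0,0,0,1],
    [0,0,0,1],
    [0,0,0,1],
    [0,0,0,1],
    [0,0,0,0.38],
    [0,0,0,0]
  ]
}}

```text
clock: 2.9
eef_pos: [0.4, 0.0009, 0.3109]
tool_rot: [0.707, 0.707, -0.0, -0.0]
ft_force: [-0.2, 0.3, 0.3]
grip_width: 0.0852
```

```bash
cat >> h.py <<'E'
def go(x,y,z):
    o=monitor.get_obs();r=R.from_quat(o["tool_rot"]);d=np.array([x,y,z])-o["eef_pos"]
    t=r.inv().apply(d);ty=r.apply([0,1,0])
    print("tool shift",t.round(4),"norm",np.linalg.norm(t).round(4),"rows@.05",np.linalg.norm(t)/.05,"yaw err(rows turn)",(np.arctan2(ty[1],ty[0])/.1).round(3),"tilt",r.apply([0,0,1]).round(4),"j6",o["joint_pos"][5].round(2))
E
python3 -c "
from h import *
go(.514,-.349,.31);go(.514,-.349,.175)"
```

```text
tool shift [-0.3499  0.114   0.0008] norm 0.368 rows@.05 7.359958998509149 yaw err(rows turn) 0.001 tilt [-0.001 -0.    -1.   ] j6 1.57
tool shift [-0.3499  0.1141  0.1358] norm 0.3923 rows@.05 7.846007736679219 yaw err(rows turn) 0.001 tilt [-0.001 -0.    -1.   ] j6 1.57
```

Call:
{"fn": "send_rows", "kwargs": {
  "moves": [
    [-0.0437,0.01425,0,0],
    [-0.0437,0.01425,0,0],
    [-0.0437,0.01425,0,0],
    [-0.0437,0.01425,0,0],
    [-0.0437,0.01425,0,0],
    [-0.0437,0.01425,0,0],
    [-0.0437,0.01425,0,0],
    [-0.0437,0.01425,0,0],
    [0,0,0,0],
    [0,0,0,0],
    [0,0,0.03,0],
    [0,0,0.03,0],
    [0,0,0.03,0],
    [0,0,0.03,0],
    [0,0,0.012,0],
    [0,0,0,0]
  ]
}}

```text
clock: 4.5
eef_pos: [0.5132, -0.3469, 0.1782]
tool_rot: [0.707, 0.708, -0.0, -0.002]
ft_force: [-0.3, 0.1, 1.6]
grip_width: 0.0853
```

Call:
{"fn": "send_rows", "kwargs": {
  "moves": [
    [0,0,0,0],
    [0,0,0,0],
    [0,0,0,0],
    [0,0,0,0],
    [0,0,0,0],
    [0,0,0,0],
    [0,0,0,0],
    [0,0,0,0],
    [0,0,0,0],
    [0,0,0,0]
  ],
  "claw": -1
}}

```text
clock: 5.5
eef_pos: [0.5146, -0.3491, 0.1802]
tool_rot: [0.707, 0.707, 0.0, 0.001]
ft_force: [0.2, 0.6, 5.9]
grip_width: 0.0163
```

Call:
{"fn": "send_rows", "kwargs": {
  "moves": [
    [0,0,-0.02,0],
    [0,0,-0.02,0],
    [0,0,-0.02,0],
    [0,0,-0.02,0],
    [0,0,-0.02,0],
    [0,0,-0.02,0],
    [0,0,0,0],
    [0,0,0,0]
  ]
}}

```text
clock: 6.3
eef_pos: [0.5142, -0.3487, 0.2984]
tool_rot: [0.707, 0.707, -0.0, -0.0]
ft_force: [0.6, -0.0, -0.5]
grip_width: 0.0167
```

```bash
cat > look.py <<'E'
import sys
from h import *
tag=sys.argv[1]
H=dict(L=.096,M=.078,S=.060,J=.066);RR=dict(L=.030,M=.027,S=.024,J=.026)
G=dict(L=(.4235,-.1835),M=(.4804,-.0662),S=(.4468,.1846),J=(.4898,.062))
for a in sys.argv[2:]:
    k,x,y=a.split(',');G[k]=(float(x),float(y))
o=monitor.get_obs();e=o["eef_pos"];print("clock",o["clock"].__round__(2),"tcp",e.round(4),"w",round(o["grip_width"],4))
for n in("scene","top"):
    im,P=cloud(n,f"{n}_{tag}");P=P.reshape(-1,3);C=im.reshape(-1,3);ok=np.isfinite(P[:,2])
    if tag[0]=='b':
        m=ok&(np.hypot(*(P[:,:2]-e[:2]).T)<.045)&(P[:,2]<e[2]-.03)&(C.min(-1)>120)
        Q=P[m];
        for a in np.arange(.0,.3,.015):
            s=Q[np.abs(Q[:,2]-a)<.0075]
            if len(s)>4:
                x,er=circ(s[:,:2],.012);print(n,'brush',round(a,3),len(s),x.round(4),round(er,4),'zmin',s[:,2].min().round(4))
    for k,g in G.items():
        for dz in ((0,.05) if k in [b.split(',')[0] for b in sys.argv[2:]] else (0,)):
            m=ok&(np.abs(P[:,2]-H[k]-dz)<.006)&(np.hypot(*(P[:,:2]-g).T)<.05)
            if m.sum()<15: continue
            s=P[m][:,:2]
            if k=='J':print(n,k,dz,len(s),(((s.min(0)+s.max(0))/2)).round(4))
            else:
                x,er=circ(s,RR[k]);print(n,k,dz,len(s),x.round(4),round(er,4))
E
python3 look.py b1
```

```text
clock 6.3 tcp [ 0.5142 -0.3487  0.2984] w 0.0167
scene brush 0.135 19 [ 0.5119 -0.3493] 0.0007 zmin 0.136
scene brush 0.15 43 [ 0.5123 -0.349 ] 0.0007 zmin 0.1435
scene brush 0.165 45 [ 0.5122 -0.3491] 0.0009 zmin 0.1576
scene brush 0.18 47 [ 0.5124 -0.349 ] 0.0009 zmin 0.1731
scene brush 0.195 55 [ 0.5121 -0.3488] 0.0012 zmin 0.188
scene brush 0.21 65 [ 0.5111 -0.3466] 0.0033 zmin 0.2025
scene L 0 120 [ 0.4235 -0.1848] 0.0014
scene M 0 108 [ 0.4807 -0.0679] 0.0013
scene S 0 70 [0.447  0.1843] 0.0014
scene J 0 192 [0.4884 0.0611]
top brush 0.15 11 [ 0.5141 -0.349 ] 0.0006 zmin 0.1451
top brush 0.165 15 [ 0.514  -0.3493] 0.0005 zmin 0.1576
top brush 0.18 16 [ 0.5144 -0.3489] 0.0006 zmin 0.1731
top brush 0.195 24 [ 0.5156 -0.349 ] 0.0019 zmin 0.1876
top brush 0.21 41 [ 0.5153 -0.3523] 0.003 zmin 0.2031
top L 0 101 [ 0.4231 -0.1823] 0.0011
top M 0 81 [ 0.4803 -0.0649] 0.0011
top S 0 76 [0.4466 0.1848] 0.0011
top J 0 241 [0.4889 0.0631]
```

Call:
{"fn": "send_rows", "kwargs": {
  "moves": [
    [0.0331,-0.0181,0,0],
    [0.0331,-0.0181,0,0],
    [0.0331,-0.0181,0,0],
    [0.0331,-0.0181,0,0],
    [0.0331,-0.0181,0,0],
    [0,0,0,0],
    [0,0,0,0],
    [0,0,0,0]
  ]
}}

```text
clock: 7.2
eef_pos: [0.424, -0.1836, 0.2987]
tool_rot: [0.707, 0.707, -0.0, -0.0]
ft_force: [-0.1, 0.1, -1.1]
grip_width: 0.0164
```

```bash
python3 look.py b2|grep -E "clock|brush 0.1[358]| L"; python3 -c "
from h import *
go(.4235,-.1835,.181)"
```

```text
clock 7.2 tcp [ 0.424  -0.1836  0.2987] w 0.0164
scene brush 0.135 20 [ 0.422 -0.184] 0.0012 zmin 0.1336
scene brush 0.15 40 [ 0.4223 -0.1839] 0.0009 zmin 0.1439
scene brush 0.18 40 [ 0.4219 -0.1834] 0.001 zmin 0.1731
scene L 0 132 [ 0.4236 -0.185 ] 0.0012
top brush 0.135 7 [ 0.4239 -0.1851] 0.0005 zmin 0.1368
top brush 0.15 9 [ 0.4239 -0.185 ] 0.0003 zmin 0.145
top brush 0.18 10 [ 0.4243 -0.1848] 0.0003 zmin 0.1725
top L 0 81 [ 0.4231 -0.1823] 0.0011
tool shift [ 0.0004 -0.0006  0.1177] norm 0.1177 rows@.05 2.3548836221312452 yaw err(rows turn) -0.01 tilt [-6.e-04  2.e-04 -1.e+00] j6 1.16
```

Call:
{"fn": "send_rows", "kwargs": {
  "moves": [
    [0,0,0.03,0],
    [0,0,0.03,0],
    [0,0,0.03,0],
    [0,0,0.017,0],
    [0,0,0.01,0],
    [0,0,0,0],
    [0,0,0,0],
    [0,0,0,0],
    [0,0,0,0]
  ]
}}

```text
clock: 8.2
eef_pos: [0.4245, -0.1836, 0.1834]
tool_rot: [0.707, 0.707, 0.0, 0.001]
ft_force: [0.1, 0.6, -0.0]
grip_width: 0.0168
```

```bash
python3 look.py b3|grep -E "clock|brush 0.[01]|L"
```

```text
clock 8.2 tcp [ 0.4245 -0.1836  0.1834] w 0.0168
scene brush 0.06 7 [ 0.423  -0.1663] 0.0003 zmin 0.0556
scene brush 0.075 20 [ 0.4204 -0.1819] 0.0049 zmin 0.0687
scene brush 0.09 94 [ 0.4281 -0.1775] 0.009 zmin 0.0827
scene L 0 152 [ 0.4233 -0.1844] 0.0039
top brush 0.0 50 [ 0.4287 -0.1849] 0.0054 zmin 0.0007
top brush 0.015 12 [ 0.4252 -0.1859] 0.0073 zmin 0.0079
top brush 0.03 8 [ 0.4357 -0.1814] 0.0042 zmin 0.025
top brush 0.045 7 [ 0.4243 -0.1847] 0.0005 zmin 0.0403
top brush 0.06 9 [ 0.4247 -0.1844] 0.0003 zmin 0.0537
top brush 0.075 15 [ 0.426  -0.1844] 0.0072 zmin 0.0679
top brush 0.09 79 [ 0.4214 -0.1686] 0.0088 zmin 0.083
top brush 0.105 11 [ 0.4256 -0.1647] 0.0056 zmin 0.0975
top L 0 77 [ 0.4229 -0.1823] 0.0058
```

Call:
{"fn": "send_rows", "kwargs": {
  "moves": [
    [0,0,0.005,0],
    [0,0,0,0],
    [0,0,0,0],
    [0,0,0,0]
  ]
}}

```text
clock: 8.7
eef_pos: [0.4237, -0.1832, 0.1773]
tool_rot: [0.707, 0.707, -0.0, -0.0]
ft_force: [-0.2, 0.1, -0.5]
grip_width: 0.0167
```

Call:
{"fn": "send_rows", "kwargs": {
  "moves": [
    [0,0,-0.03,0],
    [0,0,-0.03,0],
    [0,0,-0.022,0],
    [0,0,0,0],
    [0,0,0,0],
    [0,0,0,0],
    [0,0,0.03,0],
    [0,0,0.03,0],
    [0,0,0.022,0],
    [0,0,0,0],
    [0,0,0,0],
    [0,0,0,0],
    [0,0,0,0]
  ]
}}

```text
clock: 10.0
eef_pos: [0.424, -0.1833, 0.1777]
tool_rot: [0.707, 0.707, 0.0, 0.0]
ft_force: [-0.1, 0.0, 0.0]
grip_width: 0.0163
```

Call:
{"fn": "send_rows", "kwargs": {
  "moves": [
    [0,0,-0.03,0],
    [0,0,-0.03,0],
    [0,0,-0.03,0],
    [0,0,-0.03,0],
    [0,0,0,0],
    [0.0389,0.0189,0,0],
    [0.0389,0.0189,0,0],
    [0.0389,0.0189,0,0],
    [0,0,0,0],
    [0,0,0,0],
    [0,0,0,0]
  ]
}}

```text
clock: 11.1
eef_pos: [0.48, -0.067, 0.297]
tool_rot: [0.707, 0.707, -0.0, -0.0]
ft_force: [1.8, -0.1, -0.9]
grip_width: 0.017
```

```bash
python3 look.py b4|grep -E "clock|brush 0.1[358]|[LMSJ]"
```

```text
clock 11.1 tcp [ 0.48  -0.067  0.297] w 0.017
scene brush 0.135 16 [ 0.4786 -0.0679] 0.0013 zmin 0.136
scene brush 0.15 40 [ 0.4777 -0.0681] 0.0011 zmin 0.1433
scene brush 0.18 39 [ 0.4782 -0.068 ] 0.001 zmin 0.1726
scene L 0 143 [ 0.4237 -0.185 ] 0.0012
scene M 0 111 [ 0.4808 -0.068 ] 0.0015
scene S 0 77 [0.4476 0.1839] 0.0018
scene J 0 185 [0.489  0.0606]
top M 0 31 [ 0.4799 -0.0653] 0.0009
top S 0 74 [0.4466 0.185 ] 0.0011
top J 0 241 [0.4887 0.0632]
```

Call:
{"fn": "send_rows", "kwargs": {
  "moves": [
    [0,0,0.03,0],
    [0,0,0.03,0],
    [0,0,0.03,0],
    [0,0,0.02,0],
    [0,0,0.01,0],
    [0,0,0,0],
    [0,0,0,0],
    [0,0,0,0],
    [0,0,0,0]
  ]
}}

```text
clock: 12.1
eef_pos: [0.4813, -0.0667, 0.1785]
tool_rot: [0.707, 0.707, 0.001, 0.001]
ft_force: [-0.2, -0.7, -0.5]
grip_width: 0.0165
```

Call:
{"fn": "send_rows", "kwargs": {
  "moves": [
    [0,0,0.001,0],
    [0,0,0,0],
    [0,0,0,0],
    [0,0,-0.03,0],
    [0,0,-0.035,0],
    [0,0,0,0],
    [0,0,0,0],
    [0,0,0,0],
    [0,0,0.03,0],
    [0,0,0.035,0],
    [0,0,0,0],
    [0,0,0,0],
    [0,0,0,0],
    [0,0,0,0]
  ]
}}

```text
clock: 13.5
eef_pos: [0.4814, -0.0667, 0.1777]
tool_rot: [0.707, 0.707, 0.001, 0.001]
ft_force: [-0.5, 1.0, -1.3]
grip_width: 0.0167
```

Call:
{"fn": "send_rows", "kwargs": {
  "moves": [
    [0,0,-0.03,0],
    [0,0,-0.03,0],
    [0,0,-0.03,0],
    [0,0,-0.03,0],
    [0,0,0,0],
    [0.0418,-0.0056,0,0],
    [0.0418,-0.0056,0,0],
    [0.0418,-0.0056,0,0],
    [0.0418,-0.0056,0,0],
    [0.0418,-0.0056,0,0],
    [0.0418,-0.0056,0,0],
    [0,0,0,0],
    [0,0,0,0],
    [0,0,0,0]
  ]
}}

```text
clock: 14.9
eef_pos: [0.4469, 0.1836, 0.2963]
tool_rot: [0.707, 0.707, -0.0, 0.0]
ft_force: [0.7, 0.1, -1.3]
grip_width: 0.0167
```

```bash
python3 look.py b5|grep -E "clock|brush 0.1[358]|[LMSJ]"
```

```text
clock 14.9 tcp [0.4469 0.1836 0.2963] w 0.0167
scene brush 0.135 9 [0.453  0.1607] 0.0018 zmin 0.1332
scene brush 0.15 30 [0.4459 0.1812] 0.0018 zmin 0.1428
scene brush 0.18 34 [0.4461 0.1819] 0.0018 zmin 0.173
scene L 0 144 [ 0.4234 -0.1848] 0.0012
scene M 0 113 [ 0.4807 -0.0684] 0.0013
scene S 0 72 [0.4472 0.184 ] 0.0015
scene J 0 188 [0.4886 0.0597]
top brush 0.15 6 [0.4475 0.18  ] 0.0001 zmin 0.1431
top brush 0.18 10 [0.4478 0.1801] 0.0002 zmin 0.1726
top L 0 99 [ 0.4232 -0.1823] 0.0011
top M 0 79 [ 0.4803 -0.0649] 0.001
top S 0 61 [0.4467 0.1851] 0.0012
top J 0 241 [0.4898 0.063 ]
```

Call:
{"fn": "send_rows", "kwargs": {
  "moves": [
    [0.0025,0,0.03,0],
    [0,0,0.03,0],
    [0,0,0.03,0],
    [0,0,0.02,0],
    [0,0,0.009,0],
    [0,0,0,0],
    [0,0,0,0],
    [0,0,0,0],
    [0,0,0,0]
  ]
}}

```text
clock: 15.9
eef_pos: [0.4477, 0.1871, 0.1785]
tool_rot: [0.707, 0.707, 0.001, 0.0]
ft_force: [-0.0, -0.1, -0.6]
grip_width: 0.0169
```

Call:
{"fn": "send_rows", "kwargs": {
  "moves": [
    [0,0,0.001,0],
    [0,0,0,0],
    [0,0,0,0],
    [0,0,-0.03,0],
    [0,0,-0.018,0],
    [0,0,0,0],
    [0,0,0,0],
    [0,0,0,0],
    [0,0,0.03,0],
    [0,0,0.018,0],
    [0,0,0,0],
    [0,0,0,0],
    [0,0,0,0],
    [0,0,0,0]
  ]
}}

```text
clock: 17.3
eef_pos: [0.4476, 0.1871, 0.1773]
tool_rot: [0.707, 0.707, 0.001, 0.0]
ft_force: [0.4, -0.0, -1.1]
grip_width: 0.0168
```

Call:
{"fn": "send_rows", "kwargs": {
  "moves": [
    [0,0,-0.03,0],
    [0,0,-0.03,0],
    [0,0,-0.03,0],
    [0,0,-0.03,0],
    [0,0,0,0],
    [-0.0446,0.0055,0,0],
    [-0.0446,0.0055,0,0],
    [-0.0446,0.0055,0,0],
    [-0.0446,0.0055,0,0],
    [-0.0446,0.0055,0,0],
    [-0.0446,0.0055,0,0],
    [-0.0446,0.0055,0,0],
    [-0.0446,0.0055,0,0],
    [-0.0446,0.0055,0,0],
    [-0.0446,0.0055,0,0],
    [-0.0446,0.0055,0,0],
    [-0.0446,0.0055,0,0],
    [0,0,0,0],
    [0,0,0,0],
    [0,0,0,0]
  ]
}}

```text
clock: 19.3
eef_pos: [0.5127, -0.3476, 0.2962]
tool_rot: [0.707, 0.707, 0.0, -0.0]
ft_force: [-0.3, 0.1, -0.4]
grip_width: 0.0161
```

```bash
python3 look.py b6|grep -E "clock|brush 0.1|[LMSJ]"; python3 -c "
from h import *
go(.514,-.35,.296)"
```

```text
clock 19.3 tcp [ 0.5127 -0.3476  0.2962] w 0.0161
scene brush 0.135 19 [ 0.5111 -0.3491] 0.001 zmin 0.1373
scene brush 0.15 45 [ 0.5114 -0.3491] 0.0009 zmin 0.1433
scene brush 0.165 45 [ 0.511  -0.3495] 0.0007 zmin 0.159
scene brush 0.18 46 [ 0.5111 -0.3492] 0.0008 zmin 0.1737
scene brush 0.195 50 [ 0.5115 -0.3494] 0.0008 zmin 0.1892
scene L 0 119 [ 0.4237 -0.185 ] 0.0013
scene M 0 111 [ 0.4805 -0.0682] 0.0013
scene S 0 69 [0.447  0.1844] 0.0015
scene J 0 89 [0.4545 0.0739]
top brush 0.15 11 [ 0.514  -0.3501] 0.0003 zmin 0.1428
top brush 0.165 18 [ 0.514  -0.3496] 0.0005 zmin 0.1582
top brush 0.18 17 [ 0.5139 -0.3497] 0.0006 zmin 0.1742
top brush 0.195 16 [ 0.5138 -0.35  ] 0.0004 zmin 0.1876
top L 0 96 [ 0.4232 -0.1823] 0.0011
top M 0 80 [ 0.4803 -0.065 ] 0.001
top S 0 76 [0.4466 0.1848] 0.0012
top J 0 108 [0.4554 0.0766]
tool shift [-0.0029  0.001   0.0009] norm 0.0032 rows@.05 0.06372754928259924 yaw err(rows turn) 0.016 tilt [ 5.e-04 -2.e-04 -1.e+00] j6 0.97
```

Call:
{"fn": "send_rows", "kwargs": {
  "moves": [
    [-0.0005,0.001,0.02,0],
    [0,0,0.02,0],
    [0,0,0.01,0],
    [0,0,0.01,0],
    [0,0,0,0],
    [0,0,0,0]
  ]
}}

```text
clock: 20.0
eef_pos: [0.5141, -0.3488, 0.237]
tool_rot: [0.707, 0.707, 0.0, 0.0]
ft_force: [-0.2, -0.7, -0.9]
grip_width: 0.0165
```

Call:
{"fn": "send_rows", "kwargs": {
  "moves": [
    [0,0,0.01,0],
    [0,0,0.01,0],
    [0,0,0.01,0],
    [0,0,0.01,0],
    [0,0,0.01,0],
    [0,0,0.004,0],
    [0,0,0,0],
    [0,0,0,0]
  ]
}}

```text
clock: 20.8
eef_pos: [0.514, -0.349, 0.1825]
tool_rot: [0.707, 0.707, 0.0, 0.0]
ft_force: [0.5, 0.0, 0.1]
grip_width: 0.0167
```

Call:
{"fn": "send_rows", "kwargs": {
  "moves": [
    [0,0,0.003,0],
    [0,0,0,0],
    [0,0,0,0]
  ]
}}

```text
clock: 21.1
eef_pos: [0.5139, -0.3489, 0.1795]
tool_rot: [0.707, 0.707, 0.0, 0.0]
ft_force: [0.7, 0.8, -0.4]
grip_width: 0.0166
```

Call:
{"fn": "send_rows", "kwargs": {
  "moves": [
    [0,0,0,0],
    [0,0,0,0],
    [0,0,0,0],
    [0,0,0,0],
    [0,0,0,0],
    [0,0,0,0],
    [0,0,0,0],
    [0,0,0,0],
    [0,0,0,0],
    [0,0,0,0]
  ],
  "claw": 1
}}

```text
clock: 22.1
eef_pos: [0.5139, -0.3489, 0.1793]
tool_rot: [0.707, 0.707, 0.0, -0.0]
ft_force: [-0.9, -0.3, 0.4]
grip_width: 0.0856
```

Call:
{"fn": "send_rows", "kwargs": {
  "moves": [
    [0,0,-0.02,0],
    [0,0,-0.03,0],
    [0,0,-0.03,0],
    [0,0,-0.03,0],
    [0.04,-0.02,0,0],
    [0.04,-0.02,0,0],
    [0.04,-0.02,0,0],
    [0.04,-0.02,0,0],
    [0,0,0,0]
  ]
}}

```text
clock: 23.0
eef_pos: [0.4307, -0.1849, 0.2897]
tool_rot: [0.706, 0.708, 0.0, -0.001]
ft_force: [-0.3, -1.3, 0.4]
grip_width: 0.0854
```

```bash
python3 - <<'E'
from h import *
print(monitor.get_obs()["eef_pos"])
for n in("scene","top"):
    im,P=cloud(n,n+"_h1");ok=np.isfinite(P[...,2])&(np.hypot(P[...,0]-.514,P[...,1]+.35)<.06)
    Q=P[ok]
    for a in (.1,.125,.165,.2,.235):
        s=Q[np.abs(Q[:,2]-a)<.01];print(n,a,len(s),np.median(s,0).round(4),s.min(0).round(3),s.max(0).round(3))
    print('top z',np.percentile(Q[:,2],[98,99.5]))
    cv2.imwrite(f"pics/h_{n}.png",cv2.resize(im[225:330,130:230] if n=="scene" else im[160:220,330:420],None,fx=5,fy=5,interpolation=2))
E
```

```text
[ 0.43072513 -0.18490231  0.28965186]
scene 0.1 17 [ 0.516  -0.3537  0.098 ] [ 0.513 -0.356  0.091] [ 0.518 -0.349  0.109]
scene 0.125 18 [ 0.5166 -0.3542  0.1263] [ 0.513 -0.356  0.116] [ 0.518 -0.35   0.134]
scene 0.165 49 [ 0.5198 -0.3572  0.1641] [ 0.51  -0.361  0.156] [ 0.523 -0.347  0.175]
scene 0.2 51 [ 0.5198 -0.3578  0.2009] [ 0.51  -0.36   0.191] [ 0.524 -0.348  0.21 ]
scene 0.235 75 [ 0.5163 -0.3539  0.2353] [ 0.506 -0.36   0.226] [ 0.522 -0.344  0.238]
top z [0.23479029 0.23695432]
  return _methods._mean(a, axis=axis, dtype=dtype,
  ret = um.true_divide(
Traceback (most recent call last):
ValueError: zero-size array to reduction operation minimum which has no identity
```

The brush is home: its top is at 0.237 and it sits as it did at the start. Next is the large cup.

Call:
{"fn": "send_rows", "kwargs": {
  "moves": [
    [0,-0.007,0,0],
    [0,0,0,0],
    [0,0,0.04,0],
    [0,0,0.04,0],
    [0,0,0.04,0],
    [0,0,0.04,0],
    [0,0,0.04,0],
    [0,0,0,0],
    [0,0,0,0],
    [0,0,0,0]
  ]
}}

```text
clock: 24.1
eef_pos: [0.4287, -0.1901, 0.0914]
tool_rot: [0.707, 0.707, 0.001, 0.002]
ft_force: [0.7, -0.0, 0.8]
grip_width: 0.0853
```

```bash
python3 -c "
from h import *
go(.4235,-.1836,.045)"
```

```text
tool shift [ 0.0066 -0.0054  0.0463] norm 0.0471 rows@.05 0.9420169176436546 yaw err(rows turn) -0.007 tilt [ 0.0035 -0.0016 -1.    ] j6 1.15
```

Call:
{"fn": "send_rows", "kwargs": {
  "moves": [
    [0.0065,-0.004,0,0],
    [0,0,0,0],
    [0,0,0.02,0],
    [0,0,0.025,0],
    [0,0,0,0],
    [0,0,0,0],
    [0,0,0,0]
  ]
}}

```text
clock: 24.8
eef_pos: [0.4239, -0.1828, 0.0457]
tool_rot: [0.707, 0.707, 0.0, 0.001]
ft_force: [0.4, 0.1, -0.4]
grip_width: 0.0857
```

```bash
python3 -c "
from h import *
go(.4235,-.1836,.045)"; python3 look.py c1 | grep L
```

```text
tool shift [-0.0008 -0.0004  0.0007] norm 0.0011 rows@.05 0.022627838121014165 yaw err(rows turn) 0.002 tilt [ 0.0022 -0.001  -1.    ] j6 1.16
scene L 0 106 [ 0.4228 -0.1851] 0.0043
top L 0 34 [ 0.4222 -0.1822] 0.0029
```

Call:
{"fn": "send_rows", "kwargs": {
  "moves": [
    [0,0,0,0],
    [0,0,0,0],
    [0,0,0,0],
    [0,0,0,0],
    [0,0,0,0],
    [0,0,0,0],
    [0,0,0,0],
    [0,0,0,0]
  ],
  "claw": -1
}}

```text
clock: 25.7
eef_pos: [0.4236, -0.1827, 0.0455]
tool_rot: [0.707, 0.707, 0.0, 0.001]
ft_force: [-1.1, 1.4, 5.4]
grip_width: 0.0637
```

Call:
{"fn": "send_rows", "kwargs": {
  "moves": [
    [0,0,-0.02,0],
    [0,0,-0.03,0],
    [0,0,-0.03,0],
    [0,0,-0.02,0],
    [0,0,0,0],
    [0,0,0,0]
  ]
}}

```text
clock: 26.3
eef_pos: [0.4226, -0.1823, 0.1439]
tool_rot: [0.707, 0.707, -0.0, -0.0]
ft_force: [-0.6, 0.5, -1.9]
grip_width: 0.0638
```

```bash
python3 -c "
from h import *
go(.6624,-.1485,.145);go(.6624,-.1485,.097)"
```

```text
tool shift [ 0.0338  0.2398 -0.0011] norm 0.2422 rows@.05 4.843084629622492 yaw err(rows turn) -0.0 tilt [-0.  0. -1.] j6 1.16
tool shift [0.0338 0.2398 0.0469] norm 0.2467 rows@.05 4.933019973176688 yaw err(rows turn) -0.0 tilt [-0.  0. -1.] j6 1.16
```

Call:
{"fn": "send_rows", "kwargs": {
  "moves": [
    [0.0043,0.03,0,0],
    [0.0042,0.03,0,0],
    [0.0043,0.03,0,0],
    [0.0042,0.03,0,0],
    [0.0043,0.03,0,0],
    [0.0042,0.03,0,0],
    [0.0043,0.03,0,0],
    [0.0042,0.03,0,0],
    [0,0,0,0],
    [0,0,0,0],
    [0,0,0,0],
    [0,0,0.02,0],
    [0,0,0.01,0],
    [0,0,0.008,0],
    [0,0,0,0],
    [0,0,0,0]
  ]
}}

```text
clock: 27.9
eef_pos: [0.6627, -0.1485, 0.1066]
tool_rot: [0.707, 0.707, 0.0, 0.0]
ft_force: [-0.3, 0.3, -1.1]
grip_width: 0.0639
```

```bash
python3 -c "
from h import *
go(.6624,-.1485,.096)"; python3 look.py c2 L,.6624,-.1485
```

```text
tool shift [ 0.     -0.0003  0.0106] norm 0.0106 rows@.05 0.2113896163038548 yaw err(rows turn) -0.002 tilt [ 0.  0. -1.] j6 1.35
clock 27.9 tcp [ 0.6627 -0.1485  0.1066] w 0.0639
scene L 0 119 [ 0.6624 -0.1517] 0.0008
scene L 0.05 141 [ 0.6625 -0.1519] 0.0026
scene M 0 118 [ 0.4808 -0.0682] 0.0013
scene S 0 38 [0.4474 0.1841] 0.0014
scene J 0 88 [0.4553 0.0728]
top M 0 68 [ 0.4803 -0.0651] 0.001
top S 0 72 [0.4467 0.1848] 0.0011
top J 0 109 [0.4556 0.0766]
```

Call:
{"fn": "send_rows", "kwargs": {
  "moves": [
    [0,0,0.005,0],
    [0,0,0.003,0],
    [0,0,0.002,0],
    [0,0,0,0],
    [0,0,0,0]
  ]
}}

```text
clock: 28.5
eef_pos: [0.6628, -0.1484, 0.0962]
tool_rot: [0.707, 0.707, -0.0, -0.0]
ft_force: [0.1, 0.1, -2.5]
grip_width: 0.0636
```

Call:
{"fn": "send_rows", "kwargs": {
  "moves": [
    [0,0,0.001,0],
    [0,0,0,0],
    [0,0,0,0]
  ]
}}

```text
clock: 28.8
eef_pos: [0.663, -0.1484, 0.0956]
tool_rot: [0.707, 0.707, 0.0, 0.0]
ft_force: [0.7, 0.2, -0.3]
grip_width: 0.0638
```

Call:
{"fn": "send_rows", "kwargs": {
  "moves": [
    [0,0,0,0],
    [0,0,0,0],
    [0,0,0,0],
    [0,0,0,0],
    [0,0,0,0],
    [0,0,0,0],
    [0,0,0,0],
    [0,0,0,0]
  ],
  "claw": 1
}}

```text
clock: 29.6
eef_pos: [0.6628, -0.1484, 0.0953]
tool_rot: [0.707, 0.707, -0.0, -0.0]
ft_force: [0.6, -0.4, -0.1]
grip_width: 0.0853
```

Call:
{"fn": "send_rows", "kwargs": {
  "moves": [
    [0,0,-0.02,0],
    [0,0,-0.03,0],
    [0,0,-0.03,0],
    [0,0,-0.03,0],
    [0.02,-0.04,0,0],
    [0.02,-0.04,0,0],
    [0.02,-0.04,0,0],
    [0.02,-0.04,0,0],
    [0,0,0,0],
    [0,0,0,0]
  ]
}}

```text
clock: 30.6
eef_pos: [0.5023, -0.068, 0.2059]
tool_rot: [0.707, 0.707, 0.0, 0.001]
ft_force: [1.2, 0.5, 0.2]
grip_width: 0.0854
```

```bash
python3 look.py c3 L,.6624,-.1485;python3 -c "
from h import *
go(.4805,-.0665,.206)"
```

```text
clock 30.6 tcp [ 0.5023 -0.068   0.2059] w 0.0854
scene L 0 136 [ 0.6629 -0.1517] 0.0009
scene L 0.05 170 [ 0.6627 -0.1513] 0.0012
scene M 0 101 [ 0.4804 -0.0681] 0.0012
scene S 0 24 [0.4474 0.1833] 0.0011
scene J 0 73 [0.4546 0.0713]
top M 0 15 [ 0.4794 -0.0652] 0.0009
top S 0 70 [0.4467 0.185 ] 0.001
top J 0 109 [0.4554 0.0765]
tool shift [ 0.0023 -0.024   0.0001] norm 0.0241 rows@.05 0.4812628159485114 yaw err(rows turn) -0.001 tilt [ 2.8e-03 -5.0e-04 -1.0e+00] j6 1.44
```

Call:
{"fn": "send_rows", "kwargs": {
  "moves": [
    [0.0015,-0.022,0,0],
    [0,0,0,0],
    [0,0,0,0],
    [0,0,0.04,0],
    [0,0,0.04,0],
    [0,0,0.04,0],
    [0,0,0,0],
    [0,0,0,0]
  ]
}}

```text
clock: 31.5
eef_pos: [0.4816, -0.0671, 0.0853]
tool_rot: [0.707, 0.707, -0.0, -0.0]
ft_force: [-0.2, 0.2, 1.3]
grip_width: 0.0856
```

```bash
python3 -c "
from h import *
go(.4805,-.0665,.03)"
```

```text
tool shift [ 0.0006 -0.001   0.0553] norm 0.0553 rows@.05 1.106751174704475 yaw err(rows turn) -0.002 tilt [-1.1e-03  1.0e-04 -1.0e+00] j6 1.43
```

Call:
{"fn": "send_rows", "kwargs": {
  "moves": [
    [0,-0.0005,0.025,0],
    [0,0,0.03,0],
    [0,0,0,0],
    [0,0,0,0]
  ]
}}

```text
clock: 31.9
eef_pos: [0.4821, -0.0672, 0.0322]
tool_rot: [0.707, 0.707, 0.001, 0.001]
ft_force: [0.2, -0.4, 0.5]
grip_width: 0.0854
```

Call:
{"fn": "send_rows", "kwargs": {
  "moves": [
    [0,0,0,0],
    [0,0,0,0],
    [0,0,0,0],
    [0,0,0,0],
    [0,0,0,0],
    [0,0,0,0],
    [0,0,0,0],
    [0,0,0,0],
    [0,0,0,0]
  ],
  "claw": -1
}}

```text
clock: 32.8
eef_pos: [0.4822, -0.0672, 0.0328]
tool_rot: [0.707, 0.707, 0.001, 0.002]
ft_force: [-0.5, -0.5, 7.6]
grip_width: 0.0575
```

Call:
{"fn": "send_rows", "kwargs": {
  "moves": [
    [0,0,-0.02,0],
    [0,0,-0.03,0],
    [0,0,-0.03,0],
    [0,0,-0.02,0],
    [0,0,0,0],
    [0,0,0,0]
  ]
}}

```text
clock: 33.4
eef_pos: [0.4806, -0.0669, 0.1308]
tool_rot: [0.707, 0.707, 0.0, 0.001]
ft_force: [-0.3, -0.6, -1.5]
grip_width: 0.0577
```

```bash
python3 -c "
from h import *
go(.6595,-.0645,.13)"
```

```text
tool shift [0.0024 0.1789 0.001 ] norm 0.1789 rows@.05 3.5786066900225837 yaw err(rows turn) -0.0 tilt [ 1.5e-03 -2.0e-04 -1.0e+00] j6 1.43
```

Call:
{"fn": "send_rows", "kwargs": {
  "moves": [
    [0.0004,0.03,0,0],
    [0.0004,0.03,0,0],
    [0.0004,0.03,0,0],
    [0.0004,0.03,0,0],
    [0.0004,0.03,0,0],
    [0.0004,0.029,0,0],
    [0,0,0,0],
    [0,0,0,0],
    [0,0,0,0],
    [0,0,0.02,0],
    [0,0,0.01,0],
    [0,0,0.008,0],
    [0,0,0,0],
    [0,0,0,0]
  ]
}}

```text
clock: 34.8
eef_pos: [0.6592, -0.0646, 0.0926]
tool_rot: [0.707, 0.707, -0.0, 0.0]
ft_force: [-0.0, 0.6, -1.3]
grip_width: 0.0578
```

```bash
python3 look.py c4 M,.6593,-.0645 L,.6624,-.1485
```

```text
clock 34.8 tcp [ 0.6592 -0.0646  0.0926] w 0.0578
scene L 0 132 [ 0.6628 -0.1516] 0.0009
scene L 0.05 167 [ 0.6625 -0.1512] 0.0012
scene M 0 25 [ 0.6599 -0.0645] 0.0007
scene M 0.05 143 [ 0.6592 -0.0662] 0.0031
scene S 0 71 [0.4473 0.1844] 0.0012
scene J 0 90 [0.4548 0.0746]
top S 0 74 [0.4466 0.1848] 0.0011
top J 0 109 [0.4555 0.0765]
```

Call:
{"fn": "send_rows", "kwargs": {
  "moves": [
    [0,0,0.005,0],
    [0,0,0.003,0],
    [0,0,0.003,0],
    [0,0,0,0],
    [0,0,0,0]
  ]
}}

```text
clock: 35.4
eef_pos: [0.6594, -0.0645, 0.0829]
tool_rot: [0.707, 0.707, 0.0, 0.0]
ft_force: [-3.8, 0.4, 6.6]
grip_width: 0.0578
```

Call:
{"fn": "send_rows", "kwargs": {
  "moves": [
    [0,0,0,0],
    [0,0,0,0],
    [0,0,0,0],
    [0,0,0,0],
    [0,0,0,0],
    [0,0,0,0],
    [0,0,0,0],
    [0,0,0,0]
  ],
  "claw": 1
}}

```text
clock: 36.2
eef_pos: [0.6593, -0.0645, 0.0813]
tool_rot: [0.707, 0.707, -0.0, -0.0]
ft_force: [1.2, -0.6, 0.6]
grip_width: 0.0853
```

Call:
{"fn": "send_rows", "kwargs": {
  "moves": [
    [0,0,-0.02,0],
    [0,0,-0.03,0],
    [0,0,-0.04,0],
    [0,0,-0.04,0],
    [0.0357,-0.0303,0,0],
    [0.0357,-0.0303,0,0],
    [0.0357,-0.0303,0,0],
    [0.0357,-0.0303,0,0],
    [0.0357,-0.0303,0,0],
    [0.0357,-0.0303,0,0],
    [0.0357,-0.0303,0,0],
    [0,0,0,0],
    [0,0,0,0],
    [0,0,0,0]
  ]
}}

```text
clock: 37.6
eef_pos: [0.4479, 0.185, 0.2115]
tool_rot: [0.707, 0.707, 0.0, 0.0]
ft_force: [-0.3, -0.1, 0.3]
grip_width: 0.0856
```

```bash
python3 look.py c5 M,.6593,-.0645 L,.6624,-.1485;python3 -c "
from h import *
go(.447,.1847,.018)"
```

```text
clock 37.6 tcp [0.4479 0.185  0.2115] w 0.0856
scene L 0 135 [ 0.6628 -0.1518] 0.0009
scene L 0.05 169 [ 0.6626 -0.1511] 0.0012
scene M 0 52 [ 0.6595 -0.0661] 0.0008
scene M 0.05 139 [ 0.6589 -0.0657] 0.0013
scene S 0 74 [0.4474 0.1844] 0.0014
scene J 0 90 [0.4548 0.0744]
top L 0 55 [ 0.6602 -0.1473] 0.0011
top L 0.05 101 [ 0.6615 -0.1488] 0.0013
top M 0 37 [ 0.6573 -0.0619] 0.0006
top M 0.05 92 [ 0.6577 -0.0621] 0.0013
top S 0 47 [0.4468 0.1848] 0.0011
top J 0 108 [0.4555 0.0767]
tool shift [ 0.0003 -0.0012  0.1933] norm 0.1933 rows@.05 3.865267383686535 yaw err(rows turn) -0.021 tilt [ 3.e-04 -1.e-04 -1.e+00] j6 1.96
```

Call:
{"fn": "send_rows", "kwargs": {
  "moves": [
    [0,-0.001,0.04,0],
    [0,0,0.04,0],
    [0,0,0.04,0],
    [0,0,0.03,0],
    [0,0,0.025,0],
    [0,0,0.018,0],
    [0,0,0,0],
    [0,0,0,0]
  ]
}}

```text
clock: 38.5
eef_pos: [0.4468, 0.1846, 0.0182]
tool_rot: [0.708, 0.706, -0.0, -0.0]
ft_force: [0.1, 0.1, 0.4]
grip_width: 0.0856
```

Call:
{"fn": "send_rows", "kwargs": {
  "moves": [
    [0,0,0,0],
    [0,0,0,0],
    [0,0,0,0],
    [0,0,0,0],
    [0,0,0,0],
    [0,0,0,0],
    [0,0,0,0],
    [0,0,0,0],
    [0,0,0,0]
  ],
  "claw": -1
}}

```text
clock: 39.4
eef_pos: [0.4474, 0.1857, 0.0199]
tool_rot: [0.707, 0.707, 0.001, 0.001]
ft_force: [-0.1, -0.6, 5.1]
grip_width: 0.0515
```

Call:
{"fn": "send_rows", "kwargs": {
  "moves": [
    [0,0,-0.02,0],
    [0,0,-0.03,0],
    [0,0,-0.03,0],
    [0,0,-0.03,0],
    [0,0,-0.01,0],
    [0,0,0,0],
    [0,0,0,0]
  ]
}}

```text
clock: 40.1
eef_pos: [0.4456, 0.1852, 0.1374]
tool_rot: [0.707, 0.707, -0.001, -0.0]
ft_force: [0.2, -0.6, -1.7]
grip_width: 0.0514
```

```bash
python3 -c "
from h import *
go(.6565,.0165,.14)"
```

```text
tool shift [-0.1687  0.2109 -0.0028] norm 0.2701 rows@.05 5.401817326032867 yaw err(rows turn) 0.001 tilt [-1.2e-03 -5.0e-04 -1.0e+00] j6 1.96
```

Call:
{"fn": "send_rows", "kwargs": {
  "moves": [
    [-0.0211,0.0264,0,0],
    [-0.0211,0.0264,0,0],
    [-0.0211,0.0264,0,0],
    [-0.0211,0.0264,0,0],
    [-0.0211,0.0264,0,0],
    [-0.0211,0.0264,0,0],
    [-0.0211,0.0264,0,0],
    [-0.0211,0.0264,0,0],
    [0,0,0,0],
    [0,0,0,0],
    [0,0,0,0],
    [0,0,0.03,0],
    [0,0,0.02,0],
    [0,0,0.008,0],
    [0,0,0,0],
    [0,0,0,0]
  ]
}}

```text
clock: 41.7
eef_pos: [0.6577, 0.0172, 0.0813]
tool_rot: [0.707, 0.707, 0.0, 0.0]
ft_force: [0.1, 1.4, -0.3]
grip_width: 0.0514
```

```bash
python3 look.py c6 S,.6565,.0165 M,.6593,-.0645 L,.6624,-.1485
```

```text
clock 41.7 tcp [0.6577 0.0172 0.0813] w 0.0514
scene L 0 137 [ 0.6629 -0.1517] 0.0009
scene L 0.05 170 [ 0.6625 -0.1513] 0.0012
scene M 0 52 [ 0.6596 -0.0657] 0.0009
scene M 0.05 131 [ 0.6589 -0.0654] 0.0013
scene S 0.05 139 [0.6575 0.0152] 0.0034
scene J 0 92 [0.4548 0.0732]
top L 0 52 [ 0.66   -0.1474] 0.0011
top L 0.05 102 [ 0.6612 -0.1486] 0.0013
top M 0.05 22 [ 0.6567 -0.0619] 0.001
```

Call:
{"fn": "send_rows", "kwargs": {
  "moves": [
    [0,0,0.006,0],
    [0,0,0.004,0],
    [0,0,0.002,0],
    [0,0,0,0],
    [0,0,0,0]
  ]
}}

```text
clock: 42.3
eef_pos: [0.6577, 0.0165, 0.07]
tool_rot: [0.707, 0.707, 0.001, 0.0]
ft_force: [-3.2, 0.6, 7.0]
grip_width: 0.0514
```

Call:
{"fn": "send_rows", "kwargs": {
  "moves": [
    [0,0,0,0],
    [0,0,0,0],
    [0,0,0,0],
    [0,0,0,0],
    [0,0,0,0],
    [0,0,0,0],
    [0,0,0,0],
    [0,0,0,0]
  ],
  "claw": 1
}}

```text
clock: 43.1
eef_pos: [0.6575, 0.0166, 0.0683]
tool_rot: [0.707, 0.707, 0.0, -0.0]
ft_force: [0.7, -0.4, -0.2]
grip_width: 0.0855
```

Call:
{"fn": "send_rows", "kwargs": {
  "moves": [
    [0,0,-0.02,0],
    [0,0,-0.03,0],
    [0,0,-0.04,0],
    [0,0,-0.04,0],
    [0.0117,-0.0406,0,0],
    [0.0117,-0.0406,0,0],
    [0.0117,-0.0406,0,0],
    [0.0117,-0.0406,0,0],
    [0.0117,-0.0406,0,0],
    [0,0,0,0],
    [0,0,0,0],
    [0,0,0,0]
  ]
}}

```text
clock: 44.3
eef_pos: [0.4558, 0.0751, 0.1989]
tool_rot: [0.707, 0.707, 0.001, 0.001]
ft_force: [0.6, -0.5, -0.4]
grip_width: 0.0852
```

```bash
python3 look.py c7 S,.6565,.0165 M,.6593,-.0645 L,.6624,-.1485
python3 - <<'E'
from h import *
im=cv2.imread('pics/scene_c7.png');cv2.imwrite('pics/c7z.png',cv2.resize(im[130:300,170:360],None,fx=3.5,fy=3.5,interpolation=2))
im,P=cloud("scene");m=np.isfinite(P[...,2])&(np.hypot(P[...,0]-.46,P[...,1]-.07)<.07)&(P[...,2]>.01)
Q=P[m];print(len(Q),Q[:,2].max())
for a in np.arange(.015,.08,.01):
    s=Q[np.abs(Q[:,2]-a)<.005];print(a.round(3),len(s),circ(s[:,:2],.026),s.min(0).round(3),s.max(0).round(3)) if len(s)>8 else 0
E
```

```text
clock 44.3 tcp [0.4558 0.0751 0.1989] w 0.0852
scene L 0 142 [ 0.6628 -0.1517] 0.0009
scene L 0.05 178 [ 0.6627 -0.1512] 0.0012
scene M 0 49 [ 0.6595 -0.0658] 0.0008
scene M 0.05 132 [ 0.6588 -0.0656] 0.0013
scene S 0 22 [0.6581 0.0166] 0.0009
scene S 0.05 109 [0.6574 0.0154] 0.0014
scene J 0 90 [0.4549 0.0739]
top L 0 54 [ 0.66   -0.1473] 0.0011
top L 0.05 106 [ 0.6611 -0.1485] 0.0013
top M 0 40 [ 0.6572 -0.0622] 0.0006
top M 0.05 91 [ 0.6579 -0.0621] 0.0012
top S 0 102 [0.651  0.0202] 0.0077
top S 0.05 78 [0.657  0.0187] 0.0012
5114 0.567063847345006
0.015 40 (array([0.44260604, 0.0777655 ]), np.float64(0.0008402853923957758)) [0.422 0.049 0.011] [0.47  0.078 0.019]
0.025 39 (array([0.44217706, 0.07774735]), np.float64(0.0010703063374084688)) [0.424 0.049 0.02 ] [0.47 0.08 0.03]
0.035 44 (array([0.44279845, 0.07767652]), np.float64(0.0009883836384288695)) [0.424 0.049 0.03 ] [0.469 0.08  0.04 ]
0.045 42 (array([0.44217619, 0.07857391]), np.float64(0.0016105929994135047)) [0.424 0.048 0.04 ] [0.469 0.084 0.049]
0.055 42 (array([0.44256502, 0.07823182]), np.float64(0.0009198639717849766)) [0.425 0.051 0.05 ] [0.469 0.079 0.06 ]
0.065 177 (array([0.44102791, 0.07873534]), np.float64(0.008216309012194322)) [0.417 0.049 0.06 ] [0.468 0.101 0.069]
```

View pics/c7z.png

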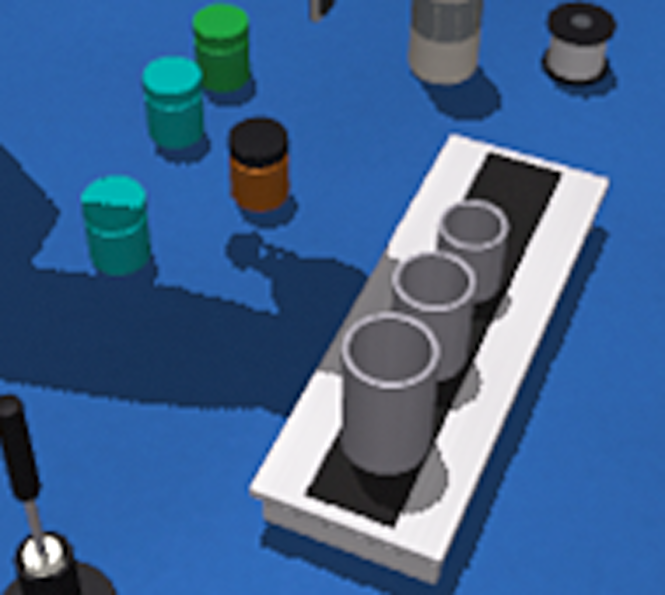

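The three cups stand centred on the strip. The amber jar with the black cap was knocked to about (0.443, 0.077) and is upright at crop (259,165). I pick it up now.

Call:
{"fn": "send_rows", "kwargs": {
  "moves": [
    [0.0025,-0.0125,0,0],
    [0,0,0.03,0],
    [0,0,0.04,0],
    [0,0,0.03,0],
    [0,0,0,0],
    [0,0,0,0]
  ]
}}

```text
clock: 45.05
eef_pos: [0.4415, 0.0776, 0.0985]
tool_rot: [0.707, 0.707, -0.001, -0.0]
ft_force: [0.3, 0.1, 0.4]
grip_width: 0.0852
```

```bash
python3 -c "
from h import *
go(.443,.0775,.022)
for n in ('scene','top'):
    im,P=cloud(n,n+'_j');m=np.isfinite(P[...,2])&(np.hypot(P[...,0]-.443,P[...,1]-.0775)<.04)&(np.abs(P[...,2]-.062)<.008)
    s=P[m];print(n,len(s),s.min(0).round(3),s.max(0).round(3))
"
```

```text
tool shift [-0.      0.0016  0.0765] norm 0.0765 rows@.05 1.529730065033158 yaw err(rows turn) -0.001 tilt [-1.5e-03 -2.0e-04 -1.0e+00] j6 1.74
scene 205 [0.417 0.05  0.054] [0.469 0.103 0.07 ]Traceback (most recent call last):
  File "<string>", line 6, in <module>
    s=P[m];print(n,len(s),s.min(0).round(3),s.max(0).round(3))
                          ~~~~~^^^
    return umr_minimum(a, axis, None, out, keepdims, initial, where)
ValueError: zero-size array to reduction operation minimum which has no identity
```

Jar centre is (0.443, 0.0765), good.

Call:
{"fn": "send_rows", "kwargs": {
  "moves": [
    [0,0.001,0.03,0],
    [0,0,0.03,0],
    [0,0,0.016,0],
    [0,0,0,0],
    [0,0,0,0]
  ]
}}

```text
clock: 45.65
eef_pos: [0.4443, 0.0778, 0.0237]
tool_rot: [0.707, 0.707, 0.001, 0.001]
ft_force: [0.1, -0.1, 0.1]
grip_width: 0.0858
```

Call:
{"fn": "send_rows", "kwargs": {
  "moves": [
    [0,0,0,0],
    [0,0,0,0],
    [0,0,0,0],
    [0,0,0,0],
    [0,0,0,0],
    [0,0,0,0],
    [0,0,0,0],
    [0,0,0,0],
    [0,0,0,0]
  ],
  "claw": -1
}}

```text
clock: 46.55
eef_pos: [0.4442, 0.0778, 0.0239]
tool_rot: [0.707, 0.707, 0.001, 0.001]
ft_force: [-2.4, 0.2, 6.6]
grip_width: 0.0512
```

Call:
{"fn": "send_rows", "kwargs": {
  "moves": [
    [0,0,-0.02,0],
    [0,0,-0.03,0],
    [0,0,-0.03,0],
    [0,0,-0.03,0],
    [0,0,0,0],
    [0,0,0,0]
  ]
}}

```text
clock: 47.15
eef_pos: [0.4433, 0.0776, 0.1328]
tool_rot: [0.707, 0.707, 0.001, 0.0]
ft_force: [0.1, 0.5, -2.5]
grip_width: 0.051
```

```bash
python3 -c "
from h import *
go(.654,.095,.14)"
```

```text
tool shift [ 0.0174  0.2107 -0.0068] norm 0.2116 rows@.05 4.231487179870524 yaw err(rows turn) -0.0 tilt [ 1.7e-03  3.0e-04 -1.0e+00] j6 1.74
```

Call:
{"fn": "send_rows", "kwargs": {
  "moves": [
    [0.0025,0.0301,0,0],
    [0.0025,0.0301,0,0],
    [0.0025,0.0301,0,0],
    [0.0025,0.0301,0,0],
    [0.0025,0.0301,0,0],
    [0.0025,0.0301,0,0],
    [0.0025,0.0301,0,0],
    [0,0,0,0],
    [0,0,0,0],
    [0,0,0,0],
    [0,0,0.02,0],
    [0,0,0.02,0],
    [0,0,0.01,0],
    [0,0,0,0],
    [0,0,0,0]
  ]
}}

```text
clock: 48.65
eef_pos: [0.6535, 0.0951, 0.0829]
tool_rot: [0.707, 0.707, 0.0, 0.0]
ft_force: [0.1, -0.9, -2.3]
grip_width: 0.0512
```

Call:
{"fn": "send_rows", "kwargs": {
  "moves": [
    [0,0,0.005,0],
    [0,0,0.003,0],
    [0,0,0.0015,0],
    [0,0,0,0],
    [0,0,0,0]
  ]
}}

```text
clock: 49.15
eef_pos: [0.654, 0.0951, 0.0739]
tool_rot: [0.707, 0.707, 0.0, 0.0]
ft_force: [-2.4, -0.5, 5.0]
grip_width: 0.0506
```

Call:
{"fn": "send_rows", "kwargs": {
  "moves": [
    [0,0,0,0],
    [0,0,0,0],
    [0,0,0,0],
    [0,0,0,0],
    [0,0,0,0],
    [0,0,0,0],
    [0,0,0,0],
    [0,0,0,0]
  ],
  "claw": 1
}}

```text
clock: 49.95
eef_pos: [0.6536, 0.0951, 0.0728]
tool_rot: [0.707, 0.707, -0.0, -0.0]
ft_force: [0.8, -0.8, -0.0]
grip_width: 0.0852
```

Call:
{"fn": "send_rows", "kwargs": {
  "moves": [
    [0,0,-0.02,0],
    [0,0,-0.03,0],
    [0,0,-0.04,0],
    [0,0,-0.04,0],
    [0,0,-0.04,0],
    [0,-0.045,0,0],
    [0,-0.045,0,0],
    [0,-0.045,0,0],
    [0,-0.045,0,0],
    [0,-0.045,0,0],
    [0,-0.045,0,0],
    [0,0,0,0],
    [0,0,0,0],
    [0,0,0,0]
  ]
}}

```text
clock: 51.35
eef_pos: [0.385, 0.0953, 0.2434]
tool_rot: [0.707, 0.707, 0.001, 0.001]
ft_force: [1.3, 0.7, 1.0]
grip_width: 0.0852
```

```bash
python3 look.py d1 S,.6565,.0165 M,.6593,-.0645 L,.6624,-.1485 J,.654,.095
python3 - <<'E'
from h import *
im=cv2.imread('pics/scene_d1.png');cv2.imwrite('pics/d1z.png',cv2.resize(im[80:340,120:390],None,fx=2.2,fy=2.2,interpolation=2))
E
```

```text
clock 51.35 tcp [0.385  0.0953 0.2434] w 0.0852
scene L 0 133 [ 0.6628 -0.1518] 0.0009
scene L 0.05 168 [ 0.6625 -0.1511] 0.0012
scene M 0 53 [ 0.6596 -0.0658] 0.001
scene M 0.05 135 [ 0.6587 -0.0655] 0.0013
scene S 0 25 [0.658  0.0155] 0.0009
scene S 0.05 105 [0.6574 0.0153] 0.0013
scene J 0 24 [0.6536 0.0848]
scene J 0.05 211 [0.6539 0.0931]
top L 0 50 [ 0.6604 -0.1472] 0.0012
top L 0.05 109 [ 0.6613 -0.1485] 0.0014
top M 0 40 [ 0.6573 -0.062 ] 0.0005
top M 0.05 89 [ 0.6579 -0.0622] 0.0013
top S 0 103 [0.6491 0.0171] 0.007
top S 0.05 78 [0.6571 0.0188] 0.0011
top J 0 15 [0.637  0.0915]
top J 0.05 226 [0.651  0.0953]
```

View pics/d1z.png

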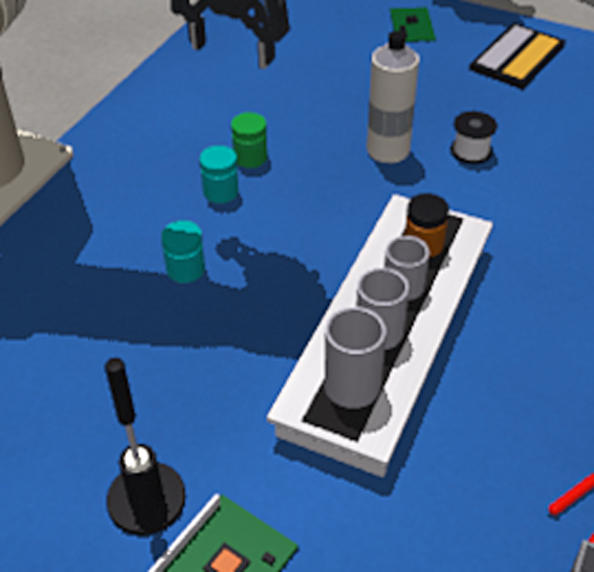

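View pics/top_d1.png

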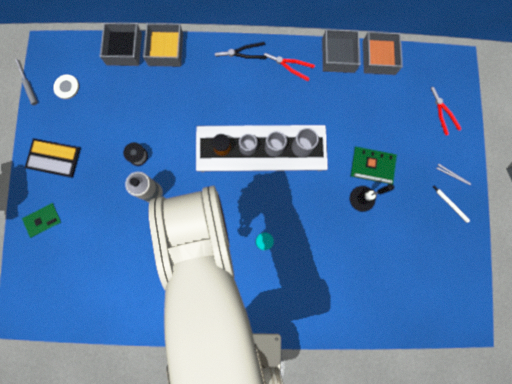

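All four stand upright on the strip, in the crop from (355,355) to (427,225). The brush is home at (120,440), and the air can, spool and board have not moved. I hand it in.

```bash
python3 -c "
from workcell import order
print(order.job_done())"
```

```text
the job is handed in; nothing more can be done
None
```

I scrubbed the large, medium and small cups in that order (down, up to the rim, down again). I then stood the brush back in its holder and set the three cups and the amber flux jar in one row on the rubber strip. I handed in at about 51 s of the 210 s allowed; no verdict was reported.

Last checks, with the two cameras agreeing to about 4 mm:
- **Row:** the large, medium and small cups and the jar stand at y ≈ -0.150, -0.064, 0.017 and 0.094 m. They are within about 5 mm of the strip's middle line, with neighbours' centres 77 to 86 mm apart.
- **Upright:** rim and cap heights match objects standing on the 50 mm strip.
- **Brush:** it is home. Its top is at 0.237 m and it leans no more than at the start.
- **Bystanders:** the air can, solder spool and circuit board look unmoved in the pictures. I did not measure them again.
- **Robot:** the gripper is open, about 27 cm back from the row, and touching nothing.

- **Jar knocked:** the jar was knocked aside while I was returning the brush. My first reading of its new place was about 12 mm off because the search window cut it off. I measured it again before gripping it.
- **Scrub depth:** I took the tip depth in the cups from the gripper height rather than seeing it directly. It worked out at about 10 mm above each cup's underside, against the 22 mm limit.

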